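# Hand out the turquoise-ended gouge from the keeper tray

## Task

Swing the brass keeper of the gouge tray fully aside so that the blades are free, then take the gouge with the turquoise end out of the tray by its wooden handle and hold it out for me, level and still, about 20 cm above the tray. Finish while still holding it there; leave the other two gouges lying in their places and the rest of the bench undisturbed.

Things in the scene. Friction and masses are not known exactly. Their poses are not given: they have to be found in the camera images.
- gouge_tray: dark wooden tray, 168 x 190 mm, fixed, turned differently each time. Origin on the bench under its middle; x along the gouges to their blades, y across, z up. Gouges lie on its board (top 12 mm over the bench) at y = -54, 0, +54 mm, any gouge in any place, 32 to 36 mm free between handles. Butt rail at x = -59 to -82 mm, top 23 mm over the bench, with 28 mm gaps; see tray_comb
- keeper (a joint): swing of the brass keeper, rad. 0: across the comb rail over all three gouges, so that none can be lifted; it grows anticlockwise seen from above as the free end swings out past the blade tips, to the stop at 1.5 (fully aside, along the tray's x). Above 1.2 every gouge can be lifted straight up. Stiff pivot (0.1 N m): it stays where it is left.
- keeper_knob (a point): where to pinch the dark wooden turned knob on the keeper's free end: on its axis, 24 mm up, 58 mm over the bench. The knob is round, 14 mm across, 38 mm tall, upright on the brass strip (12 mm wide, 5 mm thick, top 34 mm over the bench; fingertips must stay above it, or they catch on the rail below). It moves on an arc of 156 mm radius round the pivot.
- keeper_pivot (a point): axis of the keeper's pivot screw, in the strip's middle height, at x = 33, y = +78 mm of the tray
- teal_gouge_grip (a point): the gouge to take: pale wooden handle with turquoise butt end, black ring, short steel blade; 135 mm long, 0.03 kg. The point is mid-handle (half-way up, near the centre of mass), where it is 16 to 18 mm wide, 14 mm thick, 20 mm over the bench as it lies. -y points to the blade, +y to the turquoise end (54 mm away), z up as it lies.
- pale_gouge: gouge of the same size with a pale handle without turquoise: stays in the tray. Origin under its middle, -y to the blade
- brown_gouge: gouge with a brown handle, 135 mm long, 22 mm wide, 18 mm thick: stays in the tray. Origin under its middle, -y to the blade
- strop: purple honing strop, 97 x 81 x 22 mm, bystander; origin under its centre
- whetstone: whetstone, 40 x 110 x 17 mm, bystander; origin under its centre
- brayer: ink roller with red handle, 83 x 174 x 34 mm, bystander; origin under its centre
- eraser: blue and white eraser, 23 x 44 x 12 mm, bystander; origin under its centre
- ink_tin_red: ink tin with red label, 65 mm across, 37 mm tall, bystander; origin under its centre
- tray_comb (a point): centre of the comb rail's top, 28 mm over the bench, at x = 33 mm of the tray: 12 mm thick along x, with 19 mm gaps for the ferrules of the gouges. Handles are free at the sides from x = -55 to +24 mm of the tray.

How it is judged:
On the way, in this order (a step that is already met when the one before it is completed fails the run):
1. the keeper is swung aside (past 1.2 rad) while the gouge still lies in the tray (value of joint keeper above 1.2 rad and height (world z) of teal_gouge_grip below 0.035 m), for 0.2 s.
2. the turquoise-ended gouge is lifted clear of the tray in the fingers (height (world z) of teal_gouge_grip above 0.09 m and contact force between the fingers and teal_gouge above 0.5 N and contact force between gouge_tray and teal_gouge below 0.05 N), for 0.2 s.
At the end, for the whole second after the job is handed in: The turquoise-ended gouge is in the fingers, its handle 15 to 30 cm above the bench and within 13 cm sideways of the tray's middle, level within 10 degrees, still, touching only the gripper; keeper over 1.2 rad; the other two gouges within 20 mm of where they lay (height (world z) of teal_gouge_grip between 0.15 and 0.3 m and horizontal distance between teal_gouge_grip and gouge_tray below 0.13 m and angle between teal_gouge_grip's own y axis and vertical between 1.4 and 1.74 rad and linear speed of teal_gouge below 0.02 m/s and angular speed of teal_gouge below 0.15 rad/s and contact force between the fingers and teal_gouge above 0.5 N and contact force between gouge_tray and teal_gouge below 0.05 N and value of joint keeper above 1.2 rad and distance of each of pale_gouge, brown_gouge from where it was at the start of the episode below 0.02 m); the arm keeps its last pose, push and grip.
It fails at once if another gouge is taken or knocked out of its place (over 30 mm) (distance of any of pale_gouge, brown_gouge from where it was at the start of the episode above 0.03 m).
It fails at once if a bystander is pushed more than 30 mm (distance of any of strop, whetstone, brayer, eraser, ink_tin_red from where it was at the start of the episode above 0.03 m).
It also fails if it takes over 51 s, if anything falls off the work surface, if the arm or the gripper's body presses on something with over 40 N, if the wrist force passes 120 N, or if a joint passes its speed limit or range.

## Robot

A 6-joint arm with a two-finger parallel gripper is mounted at the origin on a cart in front of the work surface, level with it; the furniture and walls round the work are solid. World frame = base frame: x ahead of the robot, y to its left, z up, the work surface at z = 0. Lengths are in m, angles in rad, forces in N, time in s.
With the tool pointing down it reaches from about 0.35 to 0.775 m from the base axis. Payload 5.5 kg.
Tool frame: the origin (TCP) lies midway between the tips of the shut fingers; the grasp point (between the pads) lies 19 mm behind it; z points along the fingers, y is the line along which they close (so a half turn about z gives the same grasp; the last joint's range is limited). The gripper opens to 85 mm and grips with 20 to 120 N. Pads are 22 mm wide; open, the fingers measure 114 mm over their backs; the gripper's body (76 mm by 85 mm) begins 54 mm behind the grasp point. The pads swing forward as they close: fully open they stand 13 mm farther back than shut.
Start: joints at [-1.404, 0.313, 0.046, 1.304, 0, 1.431], TCP at [0.174, -0.548, 0.231] pointing down, gripper open.
Joint ranges: [-2.76, 2.76], [-0.86, 1.69], [-1.03, 1.26], [-2.2, 2.34], [-1.47, 1.5], [-3.14, 3.14]. Speed limits (rad/s): [2.57, 2.57, 3.14, 3.14, 3.14, 3.14].

## Interface

Orientations are given as a unit quaternion [w, x, y, z].
In Python, from workcell import env gives the robot as it stands.
- The arm moves only by the tool move_arm, never from a script. Its argument "targets" is a list of rows, each a list of 3 entries, a list of its own where there are three numbers: the shift along the tool's x, y, z in mm, then the turn, a rotation vector about the tool's x, y, z in units of 10 degrees (1.0 is 10 degrees), then the closure, from -1 (fully open) to 1 (shut). In form: [[[dx, dy, dz], [ax, ay, az], gripper], ...]. A call has 1 to 5 rows; each row is the pose to reach, as a shift and turn from the pose commanded when the call began, along the tool's axes at that moment; what a row does not reach only later rows make up. A row lasts 1/8 s, in which the tool goes at most 62.5 mm and 10.7 degrees, less where a joint would pass 70% of its speed; a pose out of reach is approached as far as the arm can. A call with a gripper value outside its range is refused whole. The fingers move at their own pace and stop on an object; "squeeze" is the grip in N (left out, the last holds). Time passes only in rows, so rows that repeat a pose let the fingers close. It gives the time, the measured TCP pose, the force, the opening and the grip force at its end, in the units of the state.
- env.get_state(): the state, without advancing time (a new reading comes with each control period).
- env.read_camera(name): name is "scene" or "top" or "wrist"; returns a dict with "pixels" (400x640x3 uint8, red, green, blue), "fovy" (degrees; the focal length in pixels is half the picture's height over the tangent of half this angle, whatever the lens; pixels are square), "cx", "cy" (the principal point, pixels), "extrinsics" (4x4, takes a point from world to camera coordinates); the wrist camera has in their place "mount" (4x4, takes a point from camera to tool coordinates, whose origin is the TCP and whose axes are the flange's). Camera axes: x right, y up, looking along -z (the intrinsics and any distortion apply to the point x, -y, -z); pixel columns grow to the right and rows downward; lengths in m; the calibration is good to about 2 mm. A picture is of the moment at which its call begins: read the wrist's pose just before it. There is no depth.
- env.hand_in(): hands the job in; it is judged then, once.
Trained networks look in a picture, given as the dict that the camera call returned (one of the last four; its "shot" number tells which), for a name from the list of things; names that differ only in an ending like _2 or _b are one class to them, and where a whole thing is asked for, a point or a joint stands for the part that bears it (a point fixed in the world has none). Each returns a list of dicts, best first, with "confidence" (0 to 1); they miss things now and then, are a little off and sometimes report something else, mostly with a low value. They report only what shows in the picture. A call takes as long as a camera call.
- env.spot_in(thing, picture): "centre" ([x, y, z] in m, in world coordinates, good to about 4 mm: the middle of the surface that is visible of it).
- env.regions_of(thing, picture): "mask" (400x640 bool, what is visible of it).
- env.landmark_of(thing, picture): "centre" ([x, y, z] in m, in world coordinates, good to about 4 mm: a listed point, or the origin of a listed thing).
The state is a dict: "clock": time; "joint_pos": joint angles; "qvel": joint speeds; "tau": joint torques, N m; "tcp_pos": TCP position; "orientation": TCP orientation; "wrist_force": force on the tool from outside, world axes, zero at the start; "ft_torque": the same for the moment, N m; "finger_gap": finger opening in m; "grip_force": force on a finger pad.
Only numpy, scipy, OpenCV 4.12 (cv2) and the standard library are available. Lean on these libraries where they do the work, as an engineer would, in place of code of your own. Each camera call takes 0.05 s, during which the arm holds its last target. There are 200 camera calls.

## Working session

There is one attempt and no reset: what is moved stays moved. The work goes in short steps, Python scripts to look and compute and a tool call to move; the robot and the scene stay as the last step left them, time stands still between calls to the robot, and variables do not carry over. Pictures are saved under pics/ and viewed, at most 10 in all, crops included, and the job is handed in when it is done.

Besides the shell and the picture viewer there is one more tool, called after "Call:" as name(argument=value, ...) on one line, values as JSON. move_arm: Moves the arm, as the interface text tells. Its arguments: {"type":"object","properties":{"targets":{"type":"array","items":{"type":"array"}},"squeeze":{"type":"number"}},"required":["targets"]}

```bash
mkdir -p pics
python3 - <<'E'
from workcell import env
import cv2,numpy as np
s=env.get_state();print(s['clock'],s['tcp_pos'],s['orientation'],s['finger_gap'])
for n in ['top','scene']:
    p=env.read_camera(n);cv2.imwrite(f'pics/{n}.png',p['pixels'][:,:,::-1])
    for t in ['gouge_tray','keeper_knob','keeper_pivot','teal_gouge_grip','pale_gouge','brown_gouge','tray_comb','strop','whetstone','brayer','eraser','ink_tin_red']:
        print(n,t,[(np.round(d['centre'],3),round(d['confidence'],2)) for d in env.landmark_of(t,p)[:2]])
E
```

```text
0.0 [ 0.17355912 -0.54765026  0.23041336] [-9.00449616e-04  9.88259680e-01  1.52780866e-01  5.37683122e-06] 0.085292447851149
top gouge_tray [(array([0.488, 0.006, 0.002]), 0.84), (array([0.522, 0.014, 0.031]), 0.25)]
top keeper_knob [(array([ 0.539, -0.062,  0.059]), 0.56), (array([0.652, 0.348, 0.001]), 0.56)]
top keeper_pivot [(array([0.508, 0.093, 0.034]), 0.53)]
top teal_gouge_grip [(array([0.491, 0.007, 0.012]), 0.7), (array([0.486, 0.011, 0.004]), 0.65)]
top pale_gouge [(array([ 0.494, -0.041,  0.012]), 0.67)]
top brown_gouge []
top tray_comb [(array([0.52 , 0.013, 0.027]), 0.78)]
top strop [(array([ 0.489, -0.335, -0.002]), 0.63)]
top whetstone [(array([0.64 , 0.249, 0.003]), 0.96), (array([0.757, 0.229, 0.001]), 0.41)]
top brayer [(array([0.654, 0.35 , 0.002]), 0.72)]
top eraser []
top ink_tin_red [(array([ 0.756,  0.229, -0.001]), 0.63)]
scene gouge_tray [(array([ 0.485,  0.006, -0.   ]), 0.71), (array([0.508, 0.094, 0.036]), 0.48)]
scene keeper_knob [(array([ 0.544, -0.063,  0.063]), 0.8)]
scene keeper_pivot [(array([0.506, 0.094, 0.036]), 0.48), (array([0.523, 0.015, 0.029]), 0.43)]
scene teal_gouge_grip [(array([0.466, 0.058, 0.019]), 0.55)]
scene pale_gouge [(array([ 0.497, -0.037,  0.011]), 0.75)]
scene brown_gouge [(array([0.492, 0.01 , 0.014]), 0.56)]
scene tray_comb [(array([0.522, 0.015, 0.027]), 0.62)]
scene strop [(array([ 0.493, -0.339,  0.002]), 0.79)]
scene whetstone [(array([0.64 , 0.252, 0.003]), 0.63)]
scene brayer [(array([0.651, 0.349, 0.002]), 0.63)]
scene eraser [(array([ 0.405, -0.338,  0.002]), 0.47), (array([0.508, 0.092, 0.036]), 0.22)]
scene ink_tin_red [(array([ 0.757,  0.23 , -0.   ]), 0.8)]
```

View pics/top.png

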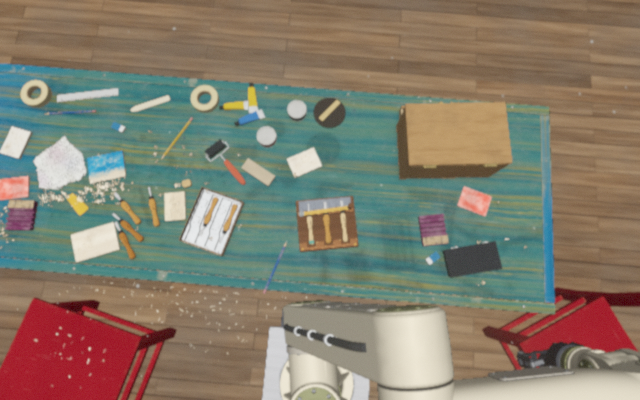

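View pics/scene.png

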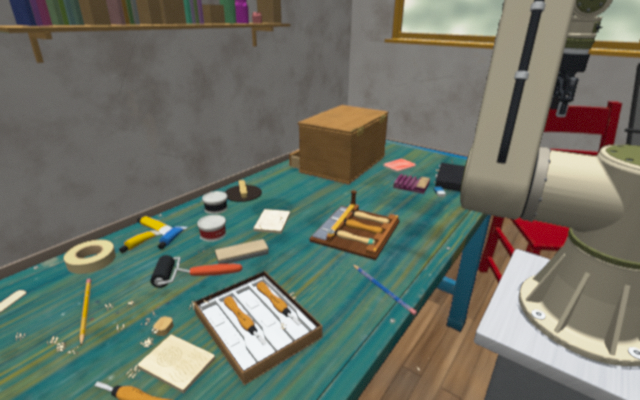

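The tray lies ahead of the robot, with its gouges pointing along +x and a yaw of about 0.215 rad. In the scene view the turquoise butt is at about (372,240), which is the +y (left) slot. The knob stands at about (353,197). The strop and brayer are well clear, so I'll move above the knob.

Call:
move_arm(targets=[[[62, -44, 8], [0, 0, 0.53], -1], [[124, -88, 16], [0, 0, 0.53], -1], [[180, -130, 24], [0, 0, 0.53], -1], [[230, -163, 32], [0, 0, 0.53], -1], [[248, -176, 40], [0, 0, 0.53], -1]])

```text
clock: 1.92
tcp_pos: [0.3581, -0.3041, 0.1916]
orientation: [0.001, 0.994, 0.107, 0.001]
wrist_force: [-0.2, -0.8, -0.1]
finger_gap: 0.0854
grip_force: 0.0
```

Call:
move_arm(targets=[[[46, -40, 8], [0, 0, 0], -1], [[92, -80, 16], [0, 0, 0], -1], [[138, -120, 24], [0, 0, 0], -1], [[184, -160, 32], [0, 0, 0], -1], [[215, -190, 32], [0, 0, 0], -1]])

```text
clock: 2.55
tcp_pos: [0.5275, -0.0718, 0.1587]
orientation: [-0.0, 0.994, 0.108, -0.0]
wrist_force: [0.7, -1.4, 0.4]
finger_gap: 0.0856
grip_force: 0.0
```

```bash
cat > h.py <<'E'
from workcell import env
import cv2,numpy as np
from scipy.spatial.transform import Rotation as R
def look(name,things,f=None):
    s=env.get_state(); p=env.read_camera(name)
    if f: cv2.imwrite(f'pics/{f}.png',p['pixels'][:,:,::-1])
    M=R.from_quat(s['orientation'],scalar_first=True).as_matrix()
    print(round(s['clock'],2),'tcp',np.round(s['tcp_pos'],4),'toolx',np.round(M[:,0],3),'F',np.round(s['wrist_force'],1))
    for t in things:
        for d in env.landmark_of(t,p)[:2]:
            c=np.array(d['centre'])
            print(name,t,np.round(c,4),round(d['confidence'],2),'tool shift mm',np.round(1000*M.T@(c-s['tcp_pos']),0))
E
python3 - <<'E'
from h import *
T=['keeper_knob','keeper_pivot','teal_gouge_grip','tray_comb','gouge_tray']
look('wrist',T,'w1')
look('top',T[:2])
E
```

```text
2.55 tcp [ 0.5275 -0.0718  0.1587] toolx [ 0.977  0.214 -0.   ] F [ 0.7 -1.4  0.4]
wrist keeper_knob [ 0.5403 -0.0601  0.0582] 0.92 tool shift mm [ 15.  -9. 101.]
wrist keeper_pivot [0.509  0.0878 0.0341] 0.81 tool shift mm [  16. -160.  125.]
wrist keeper_pivot [ 0.4023 -0.3408 -0.0034] 0.42 tool shift mm [-180.  236.  162.]
wrist teal_gouge_grip [0.4634 0.0586 0.019 ] 0.62 tool shift mm [ -35. -141.  140.]
wrist tray_comb [0.522  0.0162 0.0329] 0.73 tool shift mm [ 13. -87. 126.]
wrist tray_comb [ 0.5408 -0.0597  0.0567] 0.38 tool shift mm [ 16.  -9. 102.]
wrist gouge_tray [ 0.4869  0.0107 -0.0018] 0.93 tool shift mm [-22. -89. 161.]
2.85 tcp [ 0.5261 -0.0748  0.1593] toolx [ 0.977  0.212 -0.   ] F [-0.3 -0.4  0.8]
top keeper_pivot [0.5222 0.0117 0.0295] 0.72 tool shift mm [ 15. -85. 130.]
top keeper_pivot [0.5076 0.0898 0.0331] 0.45 tool shift mm [  17. -165.  126.]
```

View pics/w1.png

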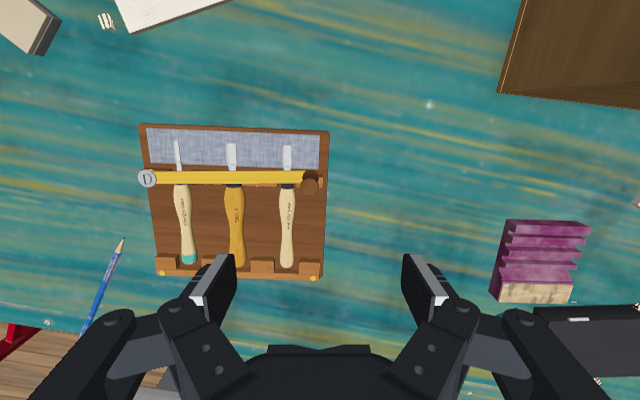

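The wrist view shows the knob at pixel (311,184), the pivot screw at (148,178) and the teal butt at (189,257). The keeper is parallel to tool y, so I'll descend on the knob.

Call:
move_arm(targets=[[[17, -10, 40], [0, 0, 0], -1], [[17, -10, 80], [0, 0, 0], -1], [[17, -10, 105], [0, 0, 0], -1], [[17, -10, 116], [0, 0, 0], -1], [[17, -10, 116], [0, 0, 0], -1]])

```text
clock: 3.62
tcp_pos: [0.5407, -0.0613, 0.0431]
orientation: [-0.0, 0.994, 0.106, -0.0]
wrist_force: [0.0, -0.9, 0.4]
finger_gap: 0.0854
grip_force: 0.0
```

Call:
move_arm(targets=[[[0, 0, 0], [0, 0, 0], 0], [[0, 0, 0], [0, 0, 0], 0.4], [[0, 0, 0], [0, 0, 0], 0.4], [[0, 0, 0], [0, 0, 0], 0.4], [[0, 0, 0], [0, 0, 0], 0.4]], squeeze=25)

```text
clock: 4.25
tcp_pos: [0.5411, -0.0607, 0.0434]
orientation: [0.0, 0.994, 0.107, 0.0]
wrist_force: [-0.4, 0.2, 0.3]
finger_gap: 0.0253
grip_force: 0.0
```

Run:
```python
from h import *
look('wrist',['keeper_knob','keeper_pivot'],'w2')
```

```text
4.25 tcp [ 0.5411 -0.0607  0.0434] toolx [0.977 0.213 0.   ] F [-0.4  0.2  0.3]
wrist keeper_knob [ 0.5399 -0.0616  0.0534] 0.83 tool shift mm [ -1.   1. -10.]
wrist keeper_pivot [0.5083 0.0901 0.034 ] 0.58 tool shift mm [   0. -154.    9.]
wrist keeper_pivot [0.4897 0.0092 0.0132] 0.33 tool shift mm [-35. -79.  30.]
```

View pics/w2.png

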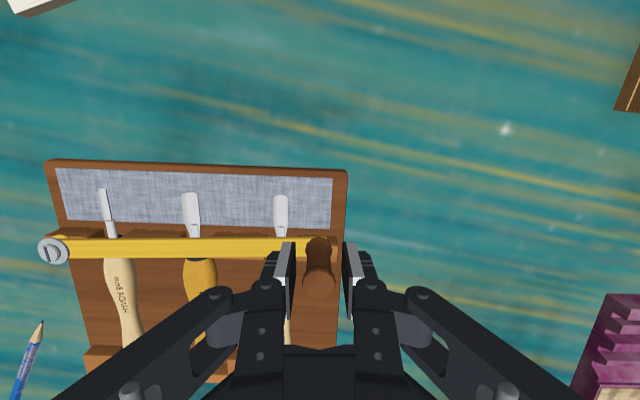

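The knob at (318,262) sits centred between the pads, so I'll close on it.

Call:
move_arm(targets=[[[0, 0, 0], [0, 0, 0], 1], [[0, 0, 0], [0, 0, 0], 1], [[0, 0, 0], [0, 0, 0], 1]], squeeze=25)

```text
clock: 4.78
tcp_pos: [0.5411, -0.0607, 0.0433]
orientation: [-0.0, 0.994, 0.107, 0.0]
wrist_force: [-0.3, 0.4, 1.3]
finger_gap: 0.0134
grip_force: 25.6
```

Call:
move_arm(targets=[[[19, -1, 0], [0, 0, 0], 1], [[37, -4.5, 0], [0, 0, 0], 1], [[55, -10, 0], [0, 0, 0], 1], [[72, -17.5, 0], [0, 0, 0], 1], [[88, -27, 0], [0, 0, 0], 1]])

```text
clock: 5.4
tcp_pos: [0.6222, -0.0165, 0.0433]
orientation: [0.001, 0.994, 0.107, 0.0]
wrist_force: [-0.6, -2.5, 1.3]
finger_gap: 0.0129
grip_force: 25.7
```

Call:
move_arm(targets=[[[15, -12, 0], [0, 0, 0], 1], [[28, -25, 0], [0, 0, 0], 1], [[40, -39.5, 0], [0, 0, 0], 1], [[49.5, -55.5, 0], [0, 0, 0], 1], [[57.5, -72.5, 0], [0, 0, 0], 1]])

```text
clock: 6.02
tcp_pos: [0.6665, 0.0666, 0.0436]
orientation: [0.001, 0.994, 0.106, 0.003]
wrist_force: [4.9, -2.0, -3.9]
finger_gap: 0.013
grip_force: 25.1
```

Call:
move_arm(targets=[[[5.5, -18, 0], [0, 0, 0], 1], [[9, -36, 0], [0, 0, 0], 1], [[10, -43, 0], [0, 0, 0], 1], [[10, -43, 0], [0, 0, 0], 1]])

```text
clock: 6.52
tcp_pos: [0.6659, 0.1089, 0.0435]
orientation: [0.003, 0.994, 0.106, 0.002]
wrist_force: [6.8, -9.4, -3.2]
finger_gap: 0.0128
grip_force: 25.6
```

Run:
```python
from h import *
look('wrist',['keeper_knob','keeper_pivot','teal_gouge_grip','gouge_tray'],'w3')
```

```text
6.53 tcp [0.6659 0.1089 0.0435] toolx [0.977 0.211 0.004] F [ 6.8 -9.4 -3.2]
wrist keeper_knob [0.6637 0.1076 0.0565] 0.76 tool shift mm [ -2.   1. -13.]
wrist teal_gouge_grip [ 0.6365  0.2506 -0.003 ] 0.39 tool shift mm [   1. -145.   46.]
```

View pics/w3.png

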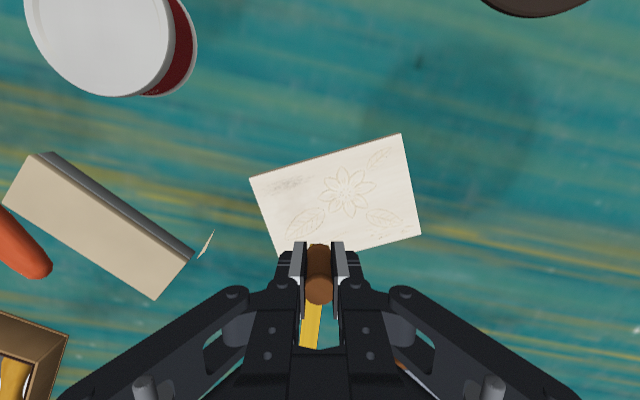

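The knob is held at (318,275) and the keeper now points along tray x, at about 1.46 rad. I'll release it, rise, and move back over the gouge.

Call:
move_arm(targets=[[[0, 0, 0], [0, 0, 0], 0], [[0, 0, 0], [0, 0, 0], 0], [[0, 0, -40], [0, 0, 0], 0], [[0, 0, -80], [0, 0, 0], 0], [[0, 0, -100], [0, 0, 0], 0]])

```text
clock: 7.4
tcp_pos: [0.6634, 0.1122, 0.146]
orientation: [-0.0, 0.994, 0.107, 0.001]
wrist_force: [0.6, 0.3, 0.0]
finger_gap: 0.0427
grip_force: 0.0
```

Call:
move_arm(targets=[[[-50, 2, 0], [0, 0, 0], 0], [[-100, 3, 0], [0, 0, 0], 0], [[-150, 4, 0], [0, 0, 0], 0], [[-190, 6, 0], [0, 0, 0], 0], [[-200, 6, 0], [0, 0, 0], 0]])

```text
clock: 8.02
tcp_pos: [0.4656, 0.0633, 0.1433]
orientation: [-0.0, 0.994, 0.107, -0.001]
wrist_force: [0.3, 0.1, -0.4]
finger_gap: 0.0427
grip_force: 0.0
```

Call:
move_arm(targets=[[[0, 0, 0], [0, 0, 0], 0], [[0, 0, 0], [0, 0, 0], 0]])

```text
clock: 8.28
tcp_pos: [0.47, 0.0634, 0.1435]
orientation: [0.0, 0.994, 0.107, 0.001]
wrist_force: [-0.3, -0.6, 0.1]
finger_gap: 0.043
grip_force: 0.0
```

Run:
```python
from h import *
look('wrist',['keeper_knob','keeper_pivot','teal_gouge_grip','pale_gouge','brown_gouge','gouge_tray'],'w4')
look('top',['keeper_knob','teal_gouge_grip'])
look('scene',['teal_gouge_grip'])
```

```text
8.28 tcp [0.47   0.0634 0.1435] toolx [0.977 0.213 0.001] F [-0.3 -0.6  0.1]
wrist keeper_pivot [0.5122 0.0906 0.0369] 0.85 tool shift mm [ 47. -18. 107.]
wrist teal_gouge_grip [0.4616 0.0548 0.0165] 0.66 tool shift mm [-10.   7. 127.]
wrist pale_gouge [ 0.4959 -0.0452  0.0114] 0.88 tool shift mm [  2. 112. 132.]
wrist brown_gouge [0.4865 0.0083 0.0137] 0.98 tool shift mm [  4.  57. 130.]
wrist gouge_tray [ 0.4894  0.0099 -0.0016] 0.71 tool shift mm [  7.  56. 145.]
8.62 tcp [0.4688 0.0632 0.143 ] toolx [ 0.977  0.213 -0.   ] F [0.5 0.6 0.4]
8.78 tcp [0.4686 0.0632 0.1432] toolx [ 0.977  0.213 -0.   ] F [-0.3  0.9  0.5]
scene teal_gouge_grip [0.4655 0.0604 0.0171] 0.54 tool shift mm [ -4.   2. 126.]
scene teal_gouge_grip [0.665 0.107 0.061] 0.33 tool shift mm [201.  -1.  82.]
```

View pics/w4.png

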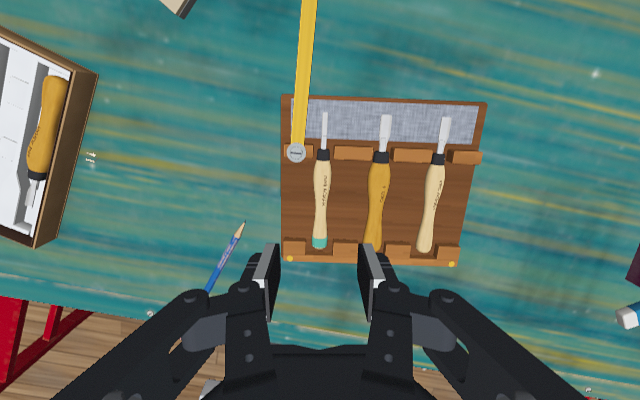

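The keeper is clear, and the teal handle runs from (319,245) to (323,160). Back-projecting its axis gives a precise offset.

Run:
```python
from h import *
s=env.get_state();p=env.read_camera('wrist')
f=200/np.tan(np.radians(p['fovy']/2));m=np.array(p['mount'])
M=R.from_quat(s['orientation'],scalar_first=True).as_matrix()
def bp(u,v,z):
    d=M@m[:3,:3]@np.array([(u-p['cx'])/f,-(v-p['cy'])/f,-1]);o=M@m[:3,3]+s['tcp_pos']
    return o+d*(z-o[2])/d[2]
print(s['tcp_pos'],[k for k in p if k!='pixels'])
for u,v in [(319,242),(320,205),(322,160),(323,120)]:
    q=bp(u,v,.020);print(u,v,np.round(q,4),np.round(1000*M.T@(q-s['tcp_pos']),1))
r=env.regions_of('teal_gouge_grip',p)
k=r[0]['mask'];print(r[0]['confidence'],k.sum())
y,x=np.nonzero(k)
for v in range(y.min(),y.max(),12):
    xx=x[y==v];q=[1000*M.T@(bp(c,v,.02)-s['tcp_pos']) for c in(xx.min(),xx.max()+1)];print(v,xx.min(),xx.max(),np.round(q,1).tolist())
```

```text
[0.46860204 0.06315511 0.14324887] ['fovy', 'cx', 'cy', 'mount', 'shot']
319 242 [0.4175 0.0509 0.02  ] [-52.5   1.1 123.3]
320 205 [0.457  0.0585 0.02  ] [-12.3   2.1 123.2]
322 160 [0.5009 0.0662 0.02  ] [ 32.2   3.9 123.2]
323 120 [0.5363 0.0731 0.02  ] [ 68.3   4.7 123.2]
0.96 1621
111 324 327 [[76.0, 5.5, 123.2], [76.0, 9.1, 123.2]]
123 322 327 [[65.7, 3.8, 123.2], [65.7, 9.2, 123.2]]
135 321 326 [[55.1, 2.9, 123.2], [55.1, 8.4, 123.2]]
147 319 327 [[44.3, 1.1, 123.2], [44.3, 9.4, 123.2]]
159 316 329 [[33.2, -1.7, 123.2], [33.2, 11.4, 123.2]]
171 315 331 [[21.7, -2.7, 123.2], [21.7, 13.4, 123.2]]
183 315 330 [[10.0, -2.7, 123.2], [10.0, 12.6, 123.2]]
195 315 327 [[-2.0, -2.8, 123.2], [-2.0, 9.9, 123.2]]
207 315 326 [[-14.4, -2.8, 123.2], [-14.4, 9.0, 123.2]]
219 315 326 [[-27.1, -2.9, 123.2], [-27.1, 9.1, 123.3]]
231 313 326 [[-40.2, -5.0, 123.2], [-40.2, 9.2, 123.3]]
243 312 326 [[-53.6, -6.1, 123.2], [-53.7, 9.3, 123.3]]
```

Call:
move_arm(targets=[[[-5, 4, 40], [0, 0, 0], 0], [[-5, 4, 80], [0, 0, 0], 0], [[-5, 4, 110], [0, 0, 0], 0], [[-5, 4, 127], [0, 0, 0], 0], [[-5, 4, 127], [0, 0, 0], 0]])

```text
clock: 9.6
tcp_pos: [0.4632, 0.0582, 0.0151]
orientation: [-0.0, 0.994, 0.107, -0.001]
wrist_force: [1.3, -0.4, 0.5]
finger_gap: 0.0427
grip_force: 0.0
```

Run:
```python
from h import *
look('wrist',['teal_gouge_grip','brown_gouge'],'w5')
```

```text
9.6 tcp [0.4632 0.0582 0.0151] toolx [ 0.977  0.213 -0.003] F [ 1.3 -0.4  0.5]
wrist teal_gouge_grip [0.4606 0.0582 0.017 ] 0.75 tool shift mm [-3. -1. -2.]
```

View pics/w5.png

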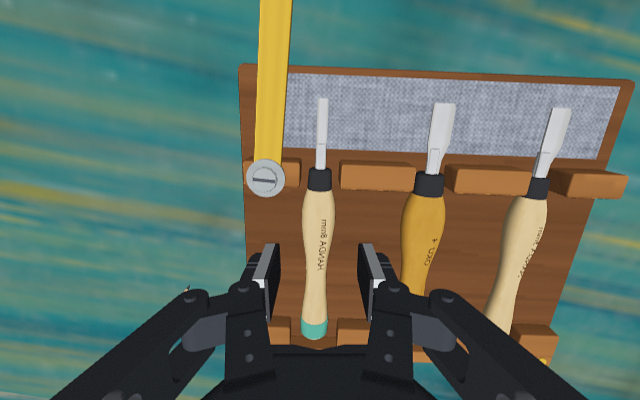

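The teal handle at (318,260) is centred between the pads at x = 270 and 368, and neither finger touches a neighbour. Now I'll close and lift slowly.

Call:
move_arm(targets=[[[0, 0, 0], [0, 0, 0], 0.5], [[0, 0, 0], [0, 0, 0], 1], [[0, 0, 0], [0, 0, 0], 1], [[0, 0, 0], [0, 0, 0], 1], [[0, 0, 0], [0, 0, 0], 1]], squeeze=40)

```text
clock: 10.38
tcp_pos: [0.4653, 0.0582, 0.0172]
orientation: [0.0, 0.994, 0.107, 0.001]
wrist_force: [-1.7, 0.2, 6.9]
finger_gap: 0.0146
grip_force: 39.2
```

Call:
move_arm(targets=[[[0, 0, -5], [0, 0, 0], 1], [[0, 0, -12], [0, 0, 0], 1], [[0, 0, -22], [0, 0, 0], 1], [[0, 0, -35], [0, 0, 0], 1], [[0, 0, -35], [0, 0, 0], 1]])

```text
clock: 11.0
tcp_pos: [0.4658, 0.0581, 0.0527]
orientation: [0.0, 0.994, 0.107, 0.001]
wrist_force: [1.0, 0.3, 0.3]
finger_gap: 0.0151
grip_force: 39.1
```

Run:
```python
from h import *
look('wrist',['teal_gouge_grip','brown_gouge'],'w6')
```

```text
11.0 tcp [0.4658 0.0581 0.0527] toolx [0.977 0.213 0.003] F [1.  0.3 0.3]
wrist teal_gouge_grip [0.4607 0.0555 0.0514] 0.62 tool shift mm [-6.  1.  1.]
wrist brown_gouge [0.4891 0.0072 0.0138] 0.64 tool shift mm [12. 55. 39.]
```

View pics/w6.png

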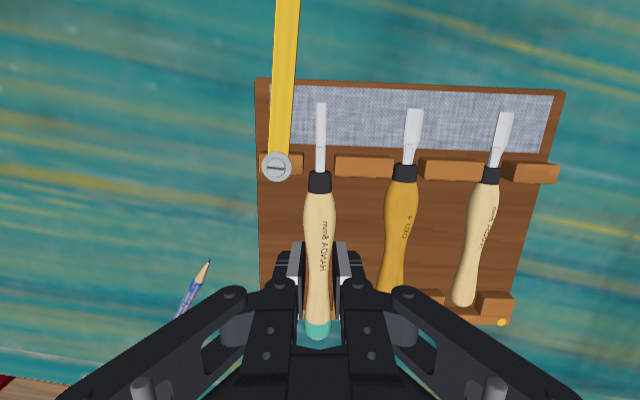

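The gouge has come up level in the fingers, at (318,260), and the other two are in place. I'll raise it to about 0.21 m.

Call:
move_arm(targets=[[[0, 0, -25], [0, 0, 0], 1], [[0, 0, -60], [0, 0, 0], 1], [[0, 0, -95], [0, 0, 0], 1], [[0, 0, -130], [0, 0, 0], 1], [[0, 0, -155], [0, 0, 0], 1]], squeeze=50)

```text
clock: 11.78
tcp_pos: [0.4646, 0.0582, 0.2074]
orientation: [0.0, 0.994, 0.107, 0.0]
wrist_force: [-0.3, 0.1, -0.1]
finger_gap: 0.0146
grip_force: 52.3
```

Call:
move_arm(targets=[[[0, 0, -4], [0, 0, 0], 1], [[0, 0, -4], [0, 0, 0], 1], [[0, 0, -4], [0, 0, 0], 1], [[0, 0, -4], [0, 0, 0], 1], [[0, 0, -4], [0, 0, 0], 1]])

```text
clock: 12.4
tcp_pos: [0.4642, 0.0582, 0.2097]
orientation: [-0.0, 0.994, 0.107, -0.001]
wrist_force: [-0.2, -0.3, -0.5]
finger_gap: 0.0149
grip_force: 52.3
```

Call:
move_arm(targets=[[[0, 0, 0], [0, 0, 0], 1], [[0, 0, 0], [0, 0, 0], 1], [[0, 0, 0], [0, 0, 0], 1], [[0, 0, 0], [0, 0, 0], 1], [[0, 0, 0], [0, 0, 0], 1]])

```text
clock: 13.02
tcp_pos: [0.4645, 0.0582, 0.2103]
orientation: [0.0, 0.994, 0.107, 0.0]
wrist_force: [0.1, -0.7, -0.0]
finger_gap: 0.0144
grip_force: 52.3
```

Run:
```python
from h import *
look('wrist',['teal_gouge_grip','brown_gouge','pale_gouge'],'w7')
look('scene',['keeper_knob','teal_gouge_grip'])
```

```text
13.03 tcp [0.4645 0.0582 0.2103] toolx [ 0.977  0.213 -0.   ] F [ 0.1 -0.7 -0. ]
wrist brown_gouge [0.4857 0.0102 0.0136] 0.95 tool shift mm [ 10.  51. 197.]
wrist pale_gouge [ 0.4968 -0.0446  0.0103] 0.87 tool shift mm [ 10. 107. 200.]
wrist pale_gouge [0.5209 0.0166 0.0307] 0.43 tool shift mm [ 46.  53. 180.]
13.22 tcp [0.4646 0.0582 0.2103] toolx [0.977 0.213 0.   ] F [ 0.3  0.1 -0.5]
scene keeper_knob [0.6656 0.1063 0.0601] 0.73 tool shift mm [207.  -4. 150.]
scene teal_gouge_grip [0.4677 0.0532 0.2106] 0.6 tool shift mm [ 2.  6. -0.]
scene teal_gouge_grip [0.5216 0.0186 0.0288] 0.32 tool shift mm [ 47.  51. 182.]
```

View pics/w7.png

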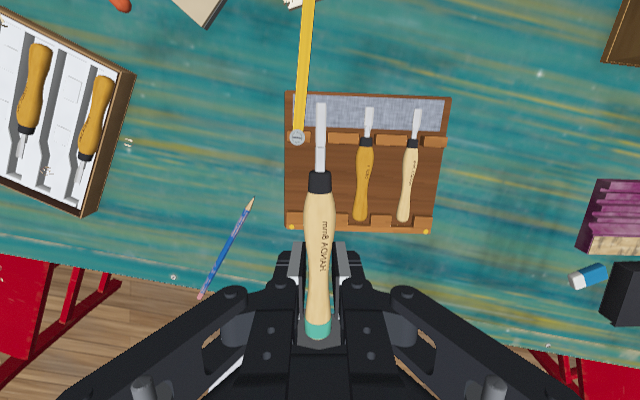

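The gouge sits level in the fingers with its blade tip at (321,103). The other two lie in place at (364,180) and (409,180), and the keeper is aside, so I'm handing in.

```bash
python3 -c "
from workcell import env
print(env.hand_in())"
```

```text
the job is handed in; nothing more can be done
None
```

The keeper is swung aside to about 1.46 rad, the turquoise-ended gouge is held level and still with its handle about 0.21 m above the bench, the other two gouges lie in their places, and the job is handed in (no verdict was returned).

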